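# Clear the setting block, flip the scooter kickstand and hold the frame up

### The job

First put the loose steel setting block back, upright and fully down, into its own holder: the one whose slot fits it. Then, with the scooter frame still leaning back on its rest, flip the kickstand down over centre until it snaps against its lower stop. Finally take the frame by its top bar, stand it upright and finish while still gripping the bar and holding the frame upright, since it tips over if let go; leave the other things where they are.

Things in the scene. Friction and masses are not known exactly. Their poses are not given: they have to be found in the camera images.
- block: loose plain steel setting block, 24 (its x) x 50 (its y) x 55 mm tall (its z), 0.5 kg or somewhat lighter or heavier; stands on the bench beside the cradle on the robot's side, where the kickstand's foot would come down. Origin: centre of its underside
- slot_medium (a point): centre of the floor of the block's own slot, in a fixed light-wood holder 66 (x) x 112 (y) x 28 mm tall. Slot 28 (x) x 54 (y) mm, open at the top, 16 mm deep: floor 12 mm, mouth 28 mm above the bench. Axes of the holder, z up. The block goes in with its y along the slot's y, either way round. A tag on the holder's -y end shows a dark bar as wide as its block
- slot_narrow (a point): same point of a like holder whose slot is narrower (18 mm along x), holding its own block
- slot_wide (a point): same point of a like holder whose slot is wider (40 mm along x), empty: the wrong place for the block. The three holders stand in a row to the robot's left, about 90 mm apart, in any order
- narrow_block: steel block 14 x 50 x 55 mm, put away in the narrow slot; leave it alone. Origin: centre of its underside
- cradle: fixed dark steel cradle in which the scooter's rear frame stub stands on its wheel. Origin: at bench height below the line about which the frame tips. Its +x points away from the robot, its y runs along the wheel's plane. The base plate reaches from x = -90 to +140 mm and y = -75 to +75 mm and is 6 mm thick; a rest post 176 mm tall stands at x = 100 to 135 mm, y = -23 to +23 mm
- frame (a joint): lean of the frame stub about the cradle's y axis, through a point 12 mm above the bench over the cradle's origin: 0 = upright, positive = top leaning away from the robot (cradle +x), 0.36 rad = lying on its rest, as at the start; it can tip to -0.14 rad. About 1.3 kg, centre some 140 mm above the tipping axis; swings freely and falls either way if not held
- bar_mid (a point): middle of the frame's bare aluminium top bar, a round tube 22 mm across and 150 mm long, 272 mm above the tipping axis, carried at y = +-56 mm by two short posts, with a free gap of 35 mm below it. Axes of the frame: y along the bar, z up the frame, x towards cradle +x when upright
- kick_pivot (a point): the kickstand's pivot, on the robot-side fork plate, 58 mm from the frame's middle plane and 118 mm above the tipping axis. The kickstand turns about the frame's x axis through this point. Axes of the frame
- kickstand (a joint): kickstand angle: 0 = folded up (leg to the frame's +y, 0.15 rad above level), growing as the foot swings down, 1.9 rad = down against its lower stop (0.18 rad past straight down). A tension spring beside the pivot works over centre: it pushes back towards 0 below 0.8 rad (0.24 N m at 0, less towards 0.8) and snaps the leg to 1.9 once past about 0.85
- toe (a point): point on the toe pin of the kickstand where it is to be pushed. The leg is a steel rod 12 mm across, 105 mm from pivot to toe pin; the toe pin, 12 mm across, sticks out from the leg's end along the frame's -x (towards the robot). This point lies on the pin's axis 40 mm out from the leg; the pin ends 26 mm farther out
- jar: small clear jar with black lid, 60 mm across, 85 mm tall, a bystander to the robot's right; origin: centre of its underside
- screwdriver: screwdriver lying on the bench, a bystander to the robot's right; origin under its middle
- hub (a point): centre of the frame stub's wheel hub, 100 mm above the tipping axis. Around it: a 200 mm black tyre 34 mm wide, two grey fork plates (outer faces 41 mm either side of the middle plane, 34 mm long in y) and a bridge plate above the wheel, its top 226 mm above the tipping axis. Axes of the frame
There are look-alikes about, which are no part of the job. What is shaped like the block but pink is not meant.

How it is judged (in metres and radians):
On the way, in this order (a step that is already met when the one before it is completed fails the run):
1. the block stands fully down in its own slot, let go (horizontal distance between block and slot_medium below 0.006 m and z of block in the frame of slot_medium below 0.004 m and angle between block's own z axis and vertical below 0.08 rad and contact force between the fingers and block below 0.1 N), for 0.2 s.
2. the kickstand is down against its stop while the frame still leans on its rest (value of joint kickstand above 1.75 rad and value of joint frame above 0.2 rad), for 0.2 s.
3. the frame stands upright, gripped by its top bar (value of joint frame between -0.07 and 0.07 rad and distance between the grasp point and bar_mid below 0.075 m and contact force between the fingers and frame above 2 N), for 0.3 s.
At the end, for the whole second after the job is handed in: Fingers grip the top bar (over 2 N, within 75 mm of its middle), frame still and within 0.07 rad of upright; kickstand down (over 1.75 rad); block at rest in its own slot, within 6 mm of its centre, 4 mm of its floor and 0.08 rad of upright (all of step 3 and velocity of joint frame between -0.1 and 0.1 rad/s and value of joint kickstand above 1.75 rad and horizontal distance between block and slot_medium below 0.006 m and z of block in the frame of slot_medium below 0.004 m and angle between block's own z axis and vertical below 0.08 rad and linear speed of block below 0.02 m/s); the arm keeps its last pose, push and grip.
It fails at once if the jar, the screwdriver or the narrow block is moved over 30 mm (distance of any of jar, screwdriver, narrow_block from where it was at the start of the episode above 0.03 m).
It also fails if it takes over 72 s, if anything falls off the work surface, if the arm or the gripper's body presses on something with over 40 N, if the wrist force passes 120 N, or if a joint passes its speed limit or range.

### The arm

A 6-joint arm with a two-finger parallel gripper is mounted at the origin on the work surface. World frame = base frame: x ahead of the robot, y to its left, z up, the work surface at z = 0. Lengths are in m, angles in degrees, forces in N, time in s.
With the tool pointing down it reaches from about 0.225 to 0.875 m from the base axis. Payload 3.4 kg.
Tool frame: the origin (TCP) lies midway between the tips of the shut fingers; the grasp point (between the pads) lies 19 mm behind it; z points along the fingers, y is the line along which they close (so a half turn about z gives the same grasp; the last joint's range is limited). The gripper opens to 85 mm and grips with 20 to 120 N. Pads are 22 mm wide; open, the fingers measure 114 mm over their backs; the gripper's body (76 mm by 85 mm) begins 54 mm behind the grasp point. The pads swing forward as they close: fully open they stand 13 mm farther back than shut.
Start: joints at [57.869, 15.808, 86.224, -0, 77.962, -6.933], TCP at [0.245, 0.52, 0.231] pointing down, gripper open.
Joint ranges: [-165.64, 165.64], [-43.16, 119.46], [12.63, 154.43], [-67.54, 247.53], [6.08, 155.33], [-154.97, 154.97]. Speed limits (degrees/s): [147.25, 147.25, 180, 180, 180, 180].

### API

Orientations are given as a 3x3 rotation matrix whose columns are the frame's x, y, z axes.
In Python, from rig import ctrl gives the robot as it stands.
- The arm moves only by the tool play_rows, never from a script. Its argument "rows" is a list of rows, each a list of 3 entries, a list of its own where there are three numbers: the shift along the tool's x, y, z in mm, then the turn, a rotation vector about the tool's x, y, z in rad, then the opening, from 0 (shut) to 1 (fully open). A call has exactly 10 rows; each row shifts and turns the commanded pose from where the row before left it, along the tool's axes as they then stand; what a row does not reach is not made up. A row lasts 1/8 s, in which the tool goes at most 62.5 mm and 10.7 degrees, less where a joint would pass 70% of its speed; a pose out of reach is approached as far as the arm can. A call is refused whole if a number of a shift passes 62.5 or a number of a turn 0.188, either way. A call with a gripper value outside its range is refused whole. The fingers move at their own pace and stop on an object; the grip force is fixed at half the most. Time passes only in rows, so rows that do not move let the fingers close, or fill a call up. It gives the time, the measured TCP pose, the force, the opening and the grip force at its end, in the units of the state.
- ctrl.get_obs(): the state, without advancing time (a new reading comes with each control period).
- ctrl.capture(name): name is "scene" or "top" or "wrist"; returns the picture (400x640x3 uint8, blue, green, red); there is no depth.
- ctrl.calibration(name): a dict with "K" (3x3 intrinsics, pixels), "cam_to_world" (4x4, takes a point from camera to world coordinates). Camera axes: x right, y up, looking along -z (the intrinsics and any distortion apply to the point x, -y, -z); pixel columns grow to the right and rows downward; lengths in m; the calibration is good to about 2 mm. A picture is of the moment at which its call begins: read the wrist's pose just before it. calibration takes no time and is no camera call; for the wrist camera it gives the pose at the moment of the call.
- ctrl.sign_off(): hands the job in; it is judged then, once.
Trained networks look in the newest picture that a camera, given by its name, has taken for a name from the list of things; names that differ only in an ending like _2 or _b are one class to them, and where a whole thing is asked for, a point or a joint stands for the part that bears it (a point fixed in the world has none). Each returns a list of dicts, best first, with "score" (0 to 1); they miss things now and then, are a little off and sometimes report something else, mostly with a low value. They report only what shows in the picture. A call takes as long as a camera call. They do not tell look-alikes from the thing itself.
- ctrl.recognise(label, camera): "xyz" ([x, y, z] in m, in the coordinates of the camera as it stood for that picture, good to about 4 mm: the middle of the surface that is visible of it).
- ctrl.cut_out(label, camera): "region" (400x640 bool, what is visible of it).
- ctrl.spot_point(label, camera): "xyz" ([x, y, z] in m, in the coordinates of the camera as it stood for that picture, good to about 4 mm: a listed point, or the origin of a listed thing).
The state is a dict: "t": time; "q": joint angles; "joint_velocities": joint speeds; "joint_torque": joint torques, N m; "tool_pos": TCP position; "tcp_rot": TCP orientation; "force": force on the tool from outside, world axes, zero at the start; "ft_torque": the same for the moment, N m; "grip_width": opening from 0.0 (shut) to 1.0 (fully open); "grip_force": force on a finger pad.
Only numpy, scipy, OpenCV 4.12 (cv2) and the standard library are available. Lean on these libraries where they do the work, as an engineer would, in place of code of your own. Each camera call takes 0.05 s, during which the arm holds its last target. There are 200 camera calls.

## Working session

There is one attempt and no reset: what is moved stays moved. The work goes in short steps, Python scripts to look and compute and a tool call to move; the robot and the scene stay as the last step left them, time stands still between calls to the robot, and variables do not carry over. Pictures are saved under pics/ and viewed, at most 10 in all, crops included, and the job is handed in when it is done.

Besides the shell and the picture viewer there is one more tool, called after "Call:" as name(argument=value, ...), one argument or row to a line, values as JSON. play_rows: Moves the arm, as the interface text tells. Its arguments: {"type":"object","properties":{"rows":{"type":"array","items":{"type":"array"}}},"required":["rows"]}

```bash
ls; mkdir -p pics
cat > h.py <<'E'
import numpy as np, cv2
from rig import ctrl
def w(name,p):
    T=np.array(ctrl.calibration(name)["cam_to_world"]); return (T@np.r_[p,1])[:3]
def px(name,P,T=None):
    c=ctrl.calibration(name); T=np.array(c["cam_to_world"]) if T is None else T
    p=np.linalg.inv(T)@np.r_[P,1]; q=np.array(c["K"])@np.array([p[0],-p[1],-p[2]]); return q[:2]/q[2]
E
python3 - <<'E'
from h import *
for n in ["scene","top"]:
    im=ctrl.capture(n); cv2.imwrite(f"pics/{n}0.png",im)
    for l in ["block","slot_medium","slot_narrow","slot_wide","bar_mid","kick_pivot","toe","hub","cradle","jar","screwdriver","narrow_block"]:
        for d in ctrl.spot_point(l,n)[:3]:
            P=w(n,d["xyz"]); print(n,l,round(d["score"],2),P.round(3),px(n,P).round())
print(ctrl.get_obs())
E
```

```text
pics
scene block 0.94 [ 0.44  -0.104  0.   ] [327. 195.]
scene block 0.66 [ 0.476 -0.028 -0.002] [336. 221.]
scene slot_medium 0.74 [0.627 0.291 0.01 ] [383. 350.]
scene slot_narrow 0.96 [0.538 0.283 0.013] [409. 321.]
scene slot_wide 0.78 [0.452 0.262 0.008] [427. 292.]
scene bar_mid 0.72 [0.688 0.002 0.262] [269. 221.]
scene kick_pivot 0.79 [0.579 0.006 0.138] [313. 223.]
scene toe 0.92 [0.553 0.106 0.169] [353. 239.]
scene hub 0.69 [ 0.626 -0.     0.1  ] [297. 242.]
scene hub 0.29 [0.63  0.294 0.007] [383. 352.]
scene cradle 0.66 [ 0.59   0.003 -0.001] [311. 255.]
scene jar 0.93 [ 0.613 -0.335 -0.007] [225. 179.]
scene jar 0.72 [ 0.592  0.004 -0.004] [310. 256.]
scene screwdriver 0.88 [ 0.465 -0.368 -0.003] [260. 144.]
scene narrow_block 0.81 [0.538 0.283 0.01 ] [408. 321.]
top block 0.52 [ 0.44  -0.107  0.002] [348. 250.]
top block 0.47 [ 0.482 -0.031 -0.003] [321. 235.]
top slot_medium 0.72 [0.625 0.291 0.015] [203. 183.]
top slot_narrow 0.92 [0.543 0.284 0.012] [206. 213.]
top slot_narrow 0.26 [ 0.479 -0.029  0.002] [320. 236.]
top slot_wide 0.94 [0.45  0.263 0.011] [213. 247.]
[... 606 characters left out ...]
9617929e+01, -6.93151154e+00]), 'joint_velocities': array([ 0.06485235,  0.00484561,  0.00793388,  0.00432573, -0.06209571,
       -0.05094588]), 'joint_torque': array([-9.96136368e-04, -4.16661072e+01, -2.46096718e+01,  1.76816261e-04,
       -1.10882443e-04,  1.34052326e-05]), 'tool_pos': array([0.2448472 , 0.52031461, 0.23132198]), 'tcp_rot': array([[-9.04815967e-01,  4.25802846e-01,  3.74220386e-05],
       [ 4.25802848e-01,  9.04815963e-01,  8.98897492e-05],
       [ 4.41525316e-06,  9.72680910e-05, -9.99999995e-01]]), 'force': array([-0.27766261,  0.76572572, -0.23333649]), 'ft_torque': array([-0.05075411, -0.02763042, -0.02911456]), 'grip_force': 0.0, 'grip_width': 0.9971595303586156}
```

View pictures.

Run:
```python
import cv2
a=cv2.imread("pics/scene0.png");b=cv2.imread("pics/top0.png")
A=cv2.resize(a[120:400,180:480],(600,560),interpolation=cv2.INTER_CUBIC)
B=cv2.resize(b[120:290,180:460],None,fx=2.8,fy=2.8,interpolation=cv2.INTER_CUBIC)
cv2.imwrite("pics/a.png",A);cv2.imwrite("pics/b.png",B)
```

```text
(no output)
```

View pics/a.png

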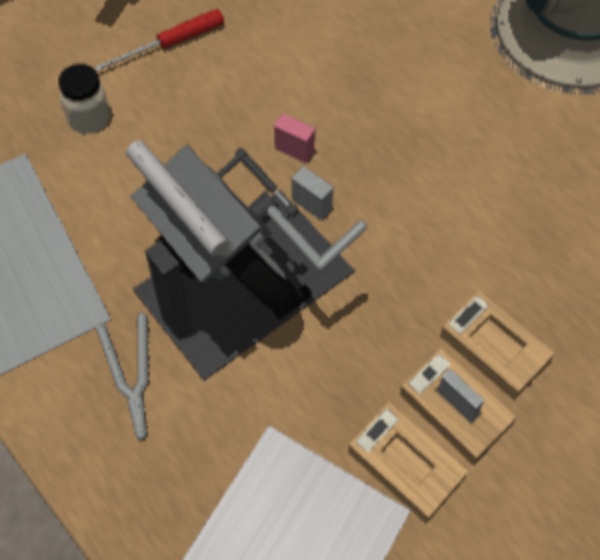

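View pics/b.png

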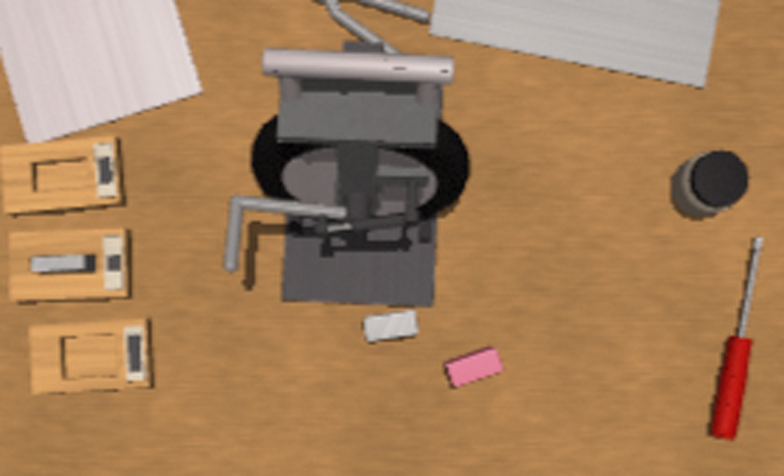

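```bash
cat >> h.py <<'E'
from scipy.spatial.transform import Rotation as Ro
def go(P,R=None):
    o=ctrl.get_obs(); p=np.array(o["tool_pos"]); C=np.array(o["tcp_rot"])
    R=C if R is None else np.array(R)
    print("t",round(o["t"],2),"shift tool mm (start frame)",(C.T@(np.array(P)-p)*1000).round(1),"(end frame)",(R.T@(np.array(P)-p)*1000).round(1),"turn",Ro.from_matrix(C.T@R).as_rotvec().round(4))
def down(a): # tool y at world yaw a deg, z down
    y=np.array([np.cos(np.radians(a)),np.sin(np.radians(a)),0]); z=np.array([0,0,-1.]); return np.c_[np.cross(y,z),y,z]
E
python3 - <<'E'
from h import *
o=ctrl.get_obs(); C=o["tcp_rot"]; c=ctrl.calibration("wrist"); T=c["cam_to_world"]
print(c["K"], C.T@(T[:3,3]-o["tool_pos"]), C.T@T[:3,:3])
go([0.60,0.29,0.28],down(0)); go([0.45,-0.03,0.25],down(-5))
E
```

```text
[[312.40818276   0.         318.46879916]
 [  0.         312.40818276 197.52336662]
 [  0.           0.           1.        ]] [ 0.08241611  0.00080454 -0.14312475] [[ 1.50031696e-03  9.47315485e-01  3.20298487e-01]
 [ 9.99998873e-01 -1.40099631e-03 -5.40526327e-04]
 [-6.33119605e-05  3.20298937e-01 -9.47316519e-01]]
t 1.3 shift tool mm (start frame) [-419.4  -57.2  -48.7] (end frame) [-230.3  355.2  -48.7] turn [ 1.0000e-04 -1.0000e-04  1.1309e+00]
t 1.3 shift tool mm (start frame) [-420.  -410.6  -18.7] (end frame) [-530.3  252.3  -18.7] turn [ 1.0000e-04 -1.0000e-04  1.2182e+00]
```

Call:
play_rows(
  rows=[
    [[-30,0,-8],[0,0,0.188],1],
    [[-30,0,-8],[0,0,0.188],1],
    [[-30,0,-8],[0,0,0.188],1],
    [[-20,0,-8],[0,0,0.188],1],
    [[-20,0,-8],[0,0,0.188],1],
    [[-20,0,-8],[0,0,0.188],1],
    [[-20,55,0],[0,0,0],1],
    [[-20,55,0],[0,0,0],1],
    [[-20,55,0],[0,0,0],1],
    [[0,55,0],[0,0,0],1],
  ],
)

```text
t: 2.55
tool_pos: [0.5611, 0.3528, 0.2798]
tcp_rot: [[-0.004, 1.0, 0.001], [1.0, 0.004, -0.0], [-0.0, 0.001, -1.0]]
force: [0.1, 0.5, 0.9]
grip_width: 1.005
grip_force: 0.0
```

Run:
```python
from h import *
go([0.60,0.29,0.28],down(0))
print(ctrl.get_obs()["tool_pos"],ctrl.get_obs()["grip_width"])
c=ctrl.calibration("wrist");im=ctrl.capture("wrist"); cv2.imwrite("pics/w1.png",im)
T=np.array(c["cam_to_world"])
for l in ["slot_medium","slot_narrow","slot_wide","narrow_block"]:
    for d in ctrl.spot_point(l,"wrist")[:2]:
        P=(T@np.r_[d["xyz"],1])[:3]; print(l,round(d["score"],2),P.round(4),px("wrist",P,T).round())
```

```text
t 2.55 shift tool mm (start frame) [-62.9  38.7  -0.2] (end frame) [-62.8  38.9  -0.2] turn [0.0006 0.     0.0043]
[0.56107788 0.35277719 0.27981969] 1.0048142829937454
slot_medium 0.84 [0.6272 0.292  0.0113] [365. 201.]
slot_medium 0.68 [0.4541 0.2617 0.0158] [242. 222.]
slot_narrow 0.65 [0.5385 0.2847 0.0126] [302. 206.]
slot_wide 0.68 [0.4535 0.2615 0.0103] [242. 220.]
narrow_block 0.97 [0.5418 0.2914 0.0107] [304. 201.]
```

View pics/w1.png

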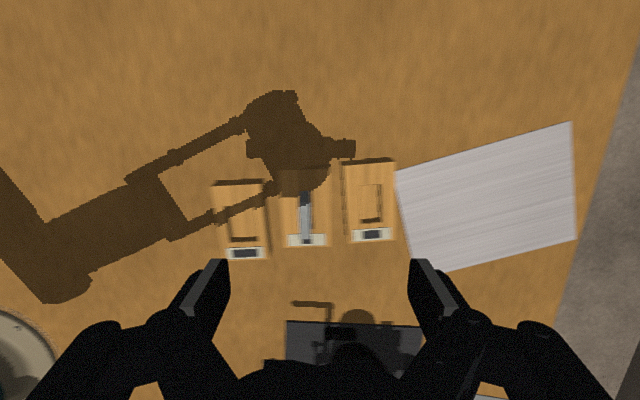

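Call:
play_rows(
  rows=[
    [[-15,20,37],[0,0,0],1],
    [[-15,20,37],[0,0,0],1],
    [[-13,26,36],[0,0,0],1],
    [[0,0,0],[0,0,0],1],
    [[0,0,0],[0,0,0],1],
    [[0,0,0],[0,0,0],1],
    [[0,0,0],[0,0,0],1],
    [[0,0,0],[0,0,0],1],
    [[0,0,0],[0,0,0],1],
    [[0,0,0],[0,0,0],1],
  ],
)

```text
t: 4.05
tool_pos: [0.6255, 0.3118, 0.1693]
tcp_rot: [[-0.006, 1.0, 0.0], [1.0, 0.006, 0.0], [0.0, 0.0, -1.0]]
force: [-0.1, 0.6, 0.1]
grip_width: 1.002
grip_force: 0.0
```

Run:
```python
from h import *
c=ctrl.calibration("wrist");im=ctrl.capture("wrist"); cv2.imwrite("pics/w2.png",im)
T=np.array(c["cam_to_world"]);np.save("T2.npy",T)
for l in ["slot_medium","slot_narrow"]:
    for d in ctrl.spot_point(l,"wrist")[:2]:
        P=(T@np.r_[d["xyz"],1])[:3]; print(l,round(d["score"],2),P.round(4),px("wrist",P,T).round())
u,v=px("wrist",[.627,.292,.028],T).astype(int); print(u,v)
x0,y0=u-70,v-75
cv2.imwrite("pics/w2c.png",cv2.resize(im[y0:y0+150,x0:x0+140],(560,600),interpolation=cv2.INTER_CUBIC)); print(x0,y0)
```

```text
slot_medium 0.85 [0.6266 0.298  0.0101] [319. 193.]
slot_medium 0.26 [0.5435 0.2895 0.0128] [237. 201.]
slot_narrow 0.97 [0.539  0.2864 0.012 ] [233. 203.]
319 204
249 129
```

View pics/w2c.png

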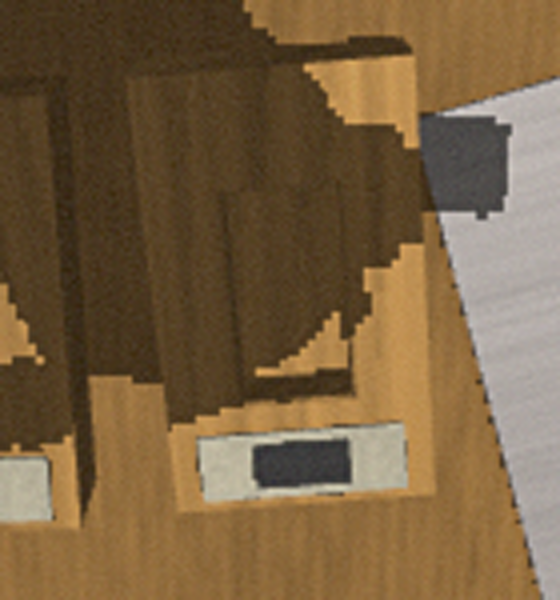

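```bash
cat >> h.py <<'E'
def bp(uv,z,T,n="wrist"):
    K=np.array(ctrl.calibration(n)["K"]); r=np.linalg.inv(K)@np.r_[uv,1]; r=T[:3,:3]@np.array([r[0],-r[1],-r[2]]); o=T[:3,3]
    return (o+r*(z-o[2])/r[2])[:2]
E
python3 - <<'E'
from h import *
T=np.load("T2.npy")
f=lambda L:np.array([bp(np.array(p)/4+[249,129],.028,T) for p in L])
o=f([(128,78),(415,55),(434,494),(180,512)]);s=f([(228,194),(342,188),(354,394),(245,401)])
for q in (o,s):
    print(q.round(4),q.mean(0).round(4),[round(np.linalg.norm(q[i]-q[(i+1)%4]),4) for i in range(4)],[np.degrees(np.arctan2(*(q[(i+1)%4]-q[i])[::-1])).round(1) for i in range(4)])
t=f([(198,438),(407,423),(408,488),(203,503)]);print(t.mean(0))
go([0.48,-0.01,0.16],down(-5))
E
```

```text
[[0.5916 0.3458]
 [0.6568 0.3515]
 [0.6664 0.2398]
 [0.6015 0.2341]] [0.6291 0.2928] [np.float64(0.0655), np.float64(0.1121), np.float64(0.0652), np.float64(0.1121)] [np.float64(5.0), np.float64(-85.1), np.float64(-175.0), np.float64(95.1)]
[[0.6142 0.3186]
 [0.641  0.3202]
 [0.6453 0.2675]
 [0.6182 0.2654]] [0.6297 0.2929] [np.float64(0.0268), np.float64(0.0529), np.float64(0.0272), np.float64(0.0534)] [np.float64(3.5), np.float64(-85.4), np.float64(-175.5), np.float64(94.2)]
[0.63305176 0.24822966]
t 4.2 shift tool mm (start frame) [-320.8 -147.4    9.2] (end frame) [-333.2 -116.9    9.2] turn [-0.0002  0.      0.0931]
```

Call:
play_rows(
  rows=[
    [[0,-50,-25],[0,0,0],1],
    [[0,-50,-25],[0,0,0],1],
    [[0,-50,-25],[0,0,0],1],
    [[-30,-50,0],[0,0,0],1],
    [[-58,0,0],[0,0,0.05],1],
    [[-58,0,0],[0,0,0.05],1],
    [[-58,0,0],[0,0,0],1],
    [[-58,0,0],[0,0,0],1],
    [[-58,0,0],[0,0,0],1],
    [[0,50,25],[0,0,0],1],
  ],
)

```text
t: 5.45
tool_pos: [0.4563, -0.0179, 0.2217]
tcp_rot: [[0.102, 0.995, 0.005], [0.995, -0.102, -0.003], [-0.002, 0.005, -1.0]]
force: [1.5, 0.7, 0.8]
grip_width: 0.997
grip_force: 0.0
```

Run:
```python
from h import *
o=ctrl.get_obs();print(o["tool_pos"],o["joint_velocities"].round(1))
ctrl.capture("wrist")
c=ctrl.calibration("wrist");im=ctrl.capture("wrist"); cv2.imwrite("pics/w3.png",im)
T=np.array(c["cam_to_world"]);np.save("T3.npy",T)
for l in ["block"]:
    for d in ctrl.spot_point(l,"wrist")[:3]:
        P=(T@np.r_[d["xyz"],1])[:3]; print(l,round(d["score"],2),P.round(4),px("wrist",P,T).round())
    for d in ctrl.cut_out(l,"wrist")[:3]:
        m=d["region"].astype(np.uint8); print(d["score"],m.sum(),cv2.minAreaRect(cv2.findNonZero(m)))
u,v=px("wrist",[.479,-.03,.055],T).astype(int)
x0,y0=u-90,v-70; print(x0,y0)
cv2.imwrite("pics/w3c.png",cv2.resize(im[y0:y0+140,x0:x0+180],(720,560),interpolation=cv2.INTER_CUBIC))
```

```text
[ 0.45631495 -0.01791858  0.22165167] [  9.1  47.5 -20.3   3.1 -28.6   6.6]
block 0.93 [ 0.4374 -0.1085 -0.0016] [304. 238.]
block 0.86 [ 0.4799 -0.0236 -0.0033] [331. 170.]
0.74 1457 ((304.66717529296875, 248.1954345703125), (55.54646682739258, 30.220977783203125), 62.44719314575195)
0.69 1257 ((332.744384765625, 180.5590057373047), (55.990020751953125, 23.535295486450195), 77.00537872314453)
243 119
```

View pics/w3c.png

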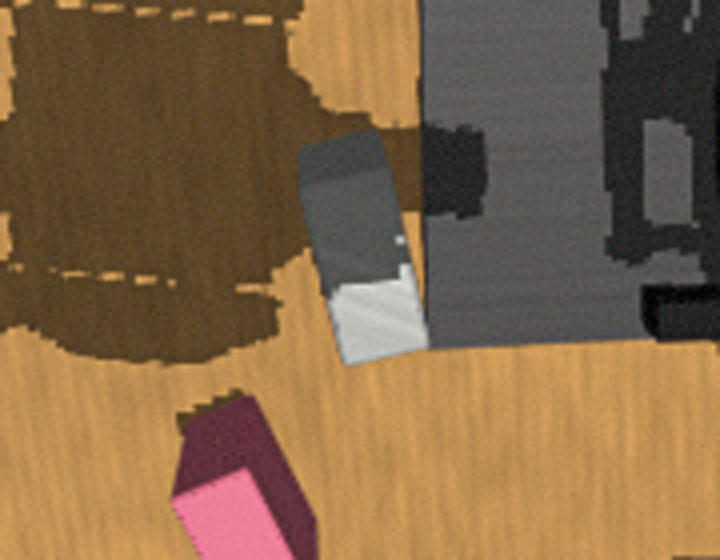

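Run:
```python
from h import *
T=np.load("T3.npy"); q=np.array([bp(np.array(p)/4+[243,119],.055,T) for p in [(302,186),(385,167),(428,348),(347,365)]])
print(q.round(4),q.mean(0).round(4),[round(np.linalg.norm(q[i]-q[(i+1)%4]),4) for i in range(4)],[np.degrees(np.arctan2(*(q[(i+1)%4]-q[i])[::-1])).round(1) for i in range(4)])
b=np.array([bp(np.array(p)/4+[243,119],0,T) for p in [(300,148),(376,128)]]);print(b, np.linalg.norm(b[0]-b[1]))
o=ctrl.get_obs();print(o["tool_pos"],o["t"],ctrl.calibration("wrist")["cam_to_world"][:3,3]-T[:3,3])
```

```text
[[ 0.466  -0.0035]
 [ 0.487  -0.0008]
 [ 0.4944 -0.0496]
 [ 0.473  -0.0522]] [ 0.4801 -0.0265] [np.float64(0.0211), np.float64(0.0494), np.float64(0.0215), np.float64(0.0492)] [np.float64(7.4), np.float64(-81.3), np.float64(-173.1), np.float64(98.2)]
[[ 0.46560528 -0.00474915]
 [ 0.48809214 -0.0011213 ]] 0.02277762356759861
[ 0.45674093 -0.01360702  0.21856437] 5.65 [-0.00584495  0.00329572  0.00168622]
```

Run:
```python
from h import *
go([0.48,-0.0265,0.15],down(8))
```

```text
t 5.65 shift tool mm (start frame) [-10.7  24.5  68.5] (end frame) [-16.   21.2  68.6] turn [-0.0025 -0.0008 -0.2346]
```

Call:
play_rows(
  rows=[
    [[0,0,0],[-0.0025,0,-0.12],1],
    [[0,0,0],[0,0,-0.115],1],
    [[-8,11,34],[0,0,0],1],
    [[-8,10,34],[0,0,0],1],
    [[0,0,0],[0,0,0],1],
    [[0,0,0],[0,0,0],1],
    [[0,0,0],[0,0,0],1],
    [[0,0,0],[0,0,0],1],
    [[0,0,0],[0,0,0],1],
    [[0,0,0],[0,0,0],1],
  ],
)

```text
t: 6.9
tool_pos: [0.4802, -0.0262, 0.1516]
tcp_rot: [[-0.141, 0.99, 0.003], [0.99, 0.141, -0.0], [-0.0, 0.003, -1.0]]
force: [0.0, 0.2, -0.4]
grip_width: 0.996
grip_force: 0.0
```

Run:
```python
from h import *
c=ctrl.calibration("wrist");im=ctrl.capture("wrist"); cv2.imwrite("pics/w4.png",im)
T=np.array(c["cam_to_world"]);np.save("T4.npy",T)
u,v=px("wrist",[.48,-.027,.055],T).astype(int)
x0,y0=u-70,v-75; print(x0,y0)
cv2.imwrite("pics/w4c.png",cv2.resize(im[y0:y0+150,x0:x0+140],(560,600),interpolation=cv2.INTER_CUBIC))
go([0.48,-0.0265,0.025],down(8))
```

```text
246 125
t 6.95 shift tool mm (start frame) [ -0.2  -0.5 126.4] (end frame) [ -0.3  -0.2 126.4] turn [0.0026 0.0004 0.0013]
```

View pics/w4c.png

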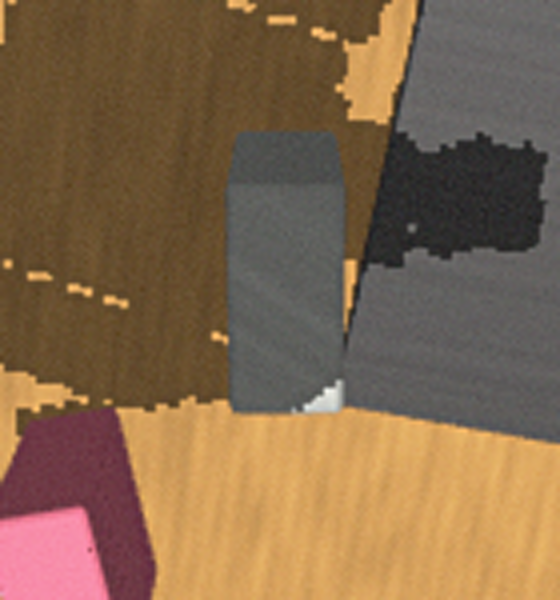

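Run:
```python
from h import *
T=np.load("T4.npy")
for z in (.053,.055,.057):
    q=np.array([bp(np.array(p)/4+[246,125],z,T) for p in [(227,184),(345,184),(344,411),(231,411)]])
    print(q.mean(0).round(4),[round(np.linalg.norm(q[i]-q[(i+1)%4]),4) for i in range(4)],[np.degrees(np.arctan2(*(q[(i+1)%4]-q[i])[::-1])).round(1) for i in range(4)])
```

```text
[ 0.4806 -0.0271] [np.float64(0.0234), np.float64(0.0492), np.float64(0.0239), np.float64(0.0492)] [np.float64(8.1), np.float64(-81.3), np.float64(-171.9), np.float64(98.2)]
[ 0.4805 -0.0264] [np.float64(0.0232), np.float64(0.0488), np.float64(0.0237), np.float64(0.0488)] [np.float64(8.1), np.float64(-81.3), np.float64(-171.9), np.float64(98.2)]
[ 0.4804 -0.0257] [np.float64(0.023), np.float64(0.0484), np.float64(0.0235), np.float64(0.0484)] [np.float64(8.1), np.float64(-81.3), np.float64(-171.9), np.float64(98.2)]
```

Call:
play_rows(
  rows=[
    [[0,0,32],[0.0026,0,0],1],
    [[0,0,32],[0,0,0],1],
    [[0,0,32],[0,0,0],1],
    [[0,0,20],[0,0,0],1],
    [[0,0,11],[0,0,0],1],
    [[0,0,0],[0,0,0],1],
    [[0,0,0],[0,0,0],0],
    [[0,0,0],[0,0,0],0],
    [[0,0,0],[0,0,0],0],
    [[0,0,0],[0,0,0],0],
  ],
)

```text
t: 8.2
tool_pos: [0.4802, -0.0263, 0.0249]
tcp_rot: [[-0.141, 0.99, 0.0], [0.99, 0.141, -0.001], [-0.001, 0.0, -1.0]]
force: [-0.6, 0.5, 4.4]
grip_width: 0.274
grip_force: 59.0
```

Run:
```python
from h import *
o=ctrl.get_obs();print(o["tool_pos"],o["grip_width"],o["grip_force"],o["force"])
go([0.40,-0.02,0.18],down(8))
```

```text
[ 0.48019973 -0.02626019  0.02489842] 0.2744856089922033 59.02354717254639 [-0.55301235  0.48507205  4.37213624]
t 8.2 shift tool mm (start frame) [  17.4  -78.5 -155.1] (end frame) [  17.4  -78.5 -155.1] turn [0.0002 0.0006 0.0015]
```

Call:
play_rows(
  rows=[
    [[0,0,-55],[0,0,0],0],
    [[0,0,-60],[0,0,0],0],
    [[0,0,-60],[0,0,0],0],
    [[0,0,-60],[0,0,0],0],
    [[49,32,0],[0,0,0],0],
    [[49,32,0],[0,0,0],0],
    [[49,32,0],[0,0,0],0],
    [[49,32,0],[0,0,0],0],
    [[49,32,0],[0,0,0],0],
    [[49,32,0],[0,0,0.05],0],
  ],
)

```text
t: 9.45
tool_pos: [0.629, 0.2935, 0.2577]
tcp_rot: [[-0.09, 0.996, -0.002], [0.996, 0.09, -0.002], [-0.001, -0.002, -1.0]]
force: [0.5, -0.2, -3.7]
grip_width: 0.27
grip_force: 61.0
```

Call:
play_rows(
  rows=[
    [[0,0,0],[0,0,0],0],
    [[0,0,40],[0,0,0],0],
    [[0,0,50],[0,0,0],0],
    [[0,0,50],[0,0,0],0],
    [[0,0,35],[0,0,0],0],
    [[0,0,0],[0,0,0],0],
    [[0,0,0],[0,0,0],0],
    [[0,0,0],[0,0,0],0],
    [[0,0,0],[0,0,0],0],
    [[0,0,0],[0,0,0],0],
  ],
)

```text
t: 10.7
tool_pos: [0.6293, 0.292, 0.0852]
tcp_rot: [[-0.091, 0.996, 0.001], [0.996, 0.091, 0.0], [0.0, 0.001, -1.0]]
force: [0.1, -0.2, -5.0]
grip_width: 0.271
grip_force: 60.9
```

Run:
```python
from h import *
o=ctrl.get_obs();print(o["tool_pos"],o["grip_width"],o["grip_force"],o["force"])
go([0.6292-.0003,0.2929,0.057],down(5))
c=ctrl.calibration("wrist");im=ctrl.capture("wrist"); T=np.array(c["cam_to_world"]);np.save("T5.npy",T)
cv2.imwrite("pics/w5.png",im)
u,v=px("wrist",[.629,.293,.028],T).astype(int); print(u,v)
x0,y0=u-100,v-80; print(x0,y0)
cv2.imwrite("pics/w5c.png",cv2.resize(im[y0:y0+150,x0:x0+200],(800,600),interpolation=cv2.INTER_CUBIC))
```

```text
[0.62932586 0.2920042  0.08518854] 0.270951342109905 60.92408895492554 [ 0.10214218 -0.1798614  -5.01910835]
t 10.7 shift tool mm (start frame) [ 0.9 -0.4 28.2] (end frame) [ 0.9 -0.3 28.2] turn [ 0.0013 -0.      0.0038]
317 217
217 137
```

View pics/w5c.png

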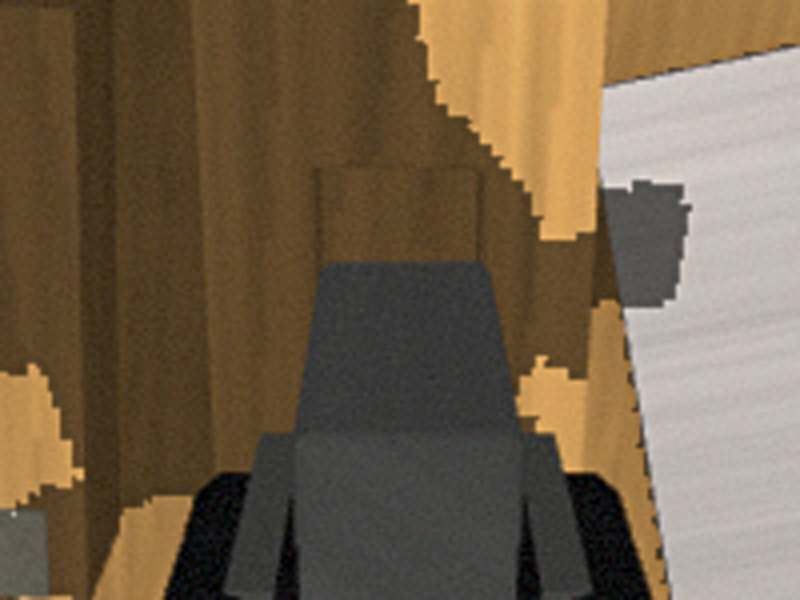

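Run:
```python
from h import *
T=np.load("T5.npy");f=lambda p,z:bp(np.array(p)/4+[217,137],z,T).round(4)
m=[f((318,167),.028),f((480,167),.028)];b=[f((321,262),.0603),f((489,262),.0603)]
print(m,b); m=np.array(m);b=np.array(b)
d=m.mean(0)-b.mean(0);print("diff mid mouth-block",d,np.linalg.norm(m[1]-m[0]),np.linalg.norm(b[1]-b[0]))
R=down(5);print("tool xy",R.T@np.r_[d*1000,0])
```

```text
[array([0.6129, 0.3192]), array([0.6397, 0.3217])] [array([0.6158, 0.3142]), array([0.6397, 0.3164])]
diff mid mouth-block [-0.00145  0.00515] 0.0269163519073444 0.024001041644062072
tool xy [ 5.25677852 -0.99563024  0.        ]
```

Call:
play_rows(
  rows=[
    [[2.2,-0.7,0],[0,0,0.003],0],
    [[0,0,10],[0,0,0],0],
    [[0,0,10],[0,0,0],0],
    [[0,0,6],[0,0,0],0],
    [[0,0,4],[0,0,0],0],
    [[0,0,3],[0,0,0],0],
    [[0,0,3],[0,0,0],0],
    [[0,0,2],[0,0,0],0],
    [[0,0,0],[0,0,0],0],
    [[0,0,0],[0,0,0],0],
  ],
)

```text
t: 12.0
tool_pos: [0.6282, 0.294, 0.0464]
tcp_rot: [[-0.088, 0.996, 0.0], [0.996, 0.088, -0.0], [-0.0, 0.0, -1.0]]
force: [-0.3, -0.2, -3.3]
grip_width: 0.269
grip_force: 61.0
```

Call:
play_rows(
  rows=[
    [[0,0,4],[0,0,0],0],
    [[0,0,3],[0,0,0],0],
    [[0,0,2],[0,0,0],0],
    [[0,0,0.5],[0,0,0],0],
    [[0,0,0],[0,0,0],0],
    [[0,0,0],[0,0,0],0.45],
    [[0,0,0],[0,0,0],0.5],
    [[0,0,0],[0,0,0],0.5],
    [[0,0,0],[0,0,0],0.5],
    [[0,0,-5],[0,0,0],0.5],
  ],
)

```text
t: 13.25
tool_pos: [0.6278, 0.2939, 0.0415]
tcp_rot: [[-0.088, 0.996, -0.001], [0.996, 0.088, -0.001], [-0.001, -0.001, -1.0]]
force: [0.1, -0.2, 0.1]
grip_width: 0.501
grip_force: 0.0
```

Call:
play_rows(
  rows=[
    [[0,0,-30],[0,0,0],0.5],
    [[0,0,-50],[0,0,0],0.5],
    [[0,0,-50],[0,0,0],0.2],
    [[0,0,-50],[0,0,0],0],
    [[0,0,-40],[0,0,0],0],
    [[0,0,0],[0,0,0],0],
    [[0,0,0],[0,0,0],0],
    [[0,0,0],[0,0,0],0],
    [[0,0,0],[0,0,0],0],
    [[0,0,0],[0,0,0],0],
  ],
)

```text
t: 14.5
tool_pos: [0.6279, 0.294, 0.2608]
tcp_rot: [[-0.088, 0.996, -0.001], [0.996, 0.088, -0.001], [-0.001, -0.002, -1.0]]
force: [-0.4, -0.1, -0.6]
grip_width: 0.001
grip_force: 0.0
```

Run:
```python
from h import *
o=ctrl.get_obs();print(o["t"],o["tool_pos"],o["grip_width"],o["force"])
for n in ["wrist","top","scene"]:
    T=np.array(ctrl.calibration(n)["cam_to_world"]); im=ctrl.capture(n); cv2.imwrite(f"pics/{n}6.png",im); np.save(f"T6{n}.npy",T)
    for l in ["block","toe","kick_pivot","bar_mid","hub","cradle"]:
      for d in ctrl.spot_point(l,n)[:2]:
        P=(T@np.r_[d["xyz"],1])[:3]; print(n,l,round(d["score"],2),P.round(4),px(n,P,T).round())
T=np.load("T6wrist.npy")
im=cv2.imread("pics/wrist6.png"); u,v=px("wrist",[.629,.293,.05],T).astype(int); print(u,v)
a=im[max(v-60,0):v+60,u-60:u+60]; a=cv2.resize(a,(400,400),interpolation=cv2.INTER_CUBIC)
s=cv2.imread("pics/scene6.png"); u,v=px("scene",[.57,.06,.14]).astype(int); print(u,v)
b=cv2.resize(s[v-40:v+40,u-40:u+40],(400,400),interpolation=cv2.INTER_CUBIC)
cv2.imwrite("pics/c6.png",np.hstack([a,b]))
```

```text
14.5 [0.62792402 0.29398803 0.26083186] 0.0011428750960073304 [-0.37685609 -0.09906442 -0.56306719]
wrist block 0.56 [0.6271 0.2945 0.0117] [318. 160.]
wrist hub 0.66 [0.4553 0.2645 0.0111] [183. 171.]
top block 0.77 [ 0.4381 -0.1049  0.0013] [347. 251.]
top block 0.56 [0.6264 0.2951 0.0118] [202. 183.]
top toe 0.71 [0.5463 0.1102 0.1719] [261. 209.]
top toe 0.54 [0.6287 0.2895 0.0108] [204. 182.]
top kick_pivot 0.58 [ 5.784e-01 -5.000e-04  1.404e-01] [308. 196.]
top bar_mid 0.7 [ 0.6868 -0.002   0.2672] [307. 143.]
top bar_mid 0.69 [0.5905 0.003  0.0049] [308. 196.]
top hub 0.74 [6.262e-01 4.000e-04 1.054e-01] [308. 179.]
top hub 0.49 [ 0.578  -0.0026  0.1427] [309. 196.]
top cradle 0.95 [5.918e-01 4.000e-04 6.000e-03] [309. 195.]
top cradle 0.53 [ 0.6141 -0.3402  0.0047] [432. 187.]
scene block 0.9 [0.6246 0.2951 0.011 ] [385. 350.]
scene block 0.85 [ 0.4401 -0.1083  0.0016] [326. 194.]
scene toe 0.81 [0.5549 0.1068 0.1702] [352. 240.]
scene toe 0.47 [0.5409 0.2816 0.0088] [407. 322.]
scene kick_pivot 0.55 [0.5786 0.0041 0.1403] [313. 222.]
scene bar_mid 0.59 [ 0.6851 -0.0029  0.2612] [269. 219.]
scene hub 0.69 [6.247e-01 6.000e-04 1.012e-01] [297. 242.]
scene cradle 0.89 [ 0.5921  0.002  -0.0021] [310. 255.]
319 168
332 236
```

View pics/c6.png

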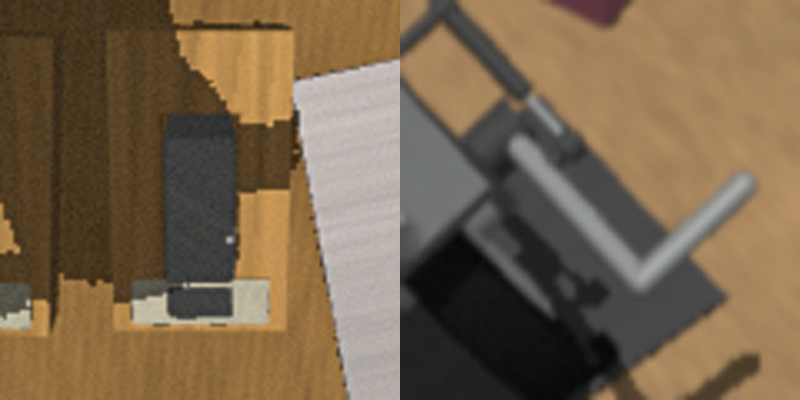

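```bash
cat > geo.py <<'E'
from h import *
T4=np.load("T4.npy");T3=np.load("T3.npy")
e=[bp(np.array(p)/4+[243,119],.006,T3) for p in [(421,0),(428,348),(720,338)]]
e4=[bp(np.array(p)/4+[246,125],.006,T4) for p in [(424,0),(345,405),(560,441)]]
C=np.array([.592,.001]); 
def frm(p,psi,a=.36,C=C):
    x,y,z=p; X=x*np.cos(a)+z*np.sin(a); Z=-x*np.sin(a)+z*np.cos(a)+.012
    c,s=np.cos(psi),np.sin(psi); return np.array([C[0]+c*X-s*y,C[1]+s*X+c*y,Z])
def toe(th,out,psi): f=.15-th; return frm([-.058-out,.105*np.cos(f),.118+.105*np.sin(f)],psi)
if __name__=="__main__":
    for q in (e,e4):
        d1=q[0]-q[1];d2=q[2]-q[1];print(np.array(q).round(4).tolist(),"yaw",np.degrees(np.arctan2(-d1[0],d1[1])),np.degrees(np.arctan2(d2[1],d2[0])))
    psi=np.radians(-2)
    print(toe(0,.04,psi),frm([0,0,.272],psi),frm([-.058,0,.118],psi))
    # corner should be cradle (-90,-75)
    for q in (e,e4): c,s=np.cos(psi),np.sin(psi); print("origin",q[1]-np.array([c*-.09+s*.075,s*-.09-c*.075]))
    for th in np.arange(0,1.2,.1): print(round(th,1),(toe(th,.036,psi)*1000).round(1))
E
python3 geo.py
```

```text
[[0.503, 0.0341], [0.4981, -0.0682], [0.586, -0.0738]] yaw -2.7356025582713315 -3.682662098831534
[[0.5034, 0.0324], [0.5013, -0.0687], [0.557, -0.0709]] yaw -1.20135934047728 -2.2054298227777838
[0.55102849 0.106315   0.17164386] [ 0.68776022 -0.00234402  0.26656394] [0.57929409 0.0014437  0.14286773]
origin [0.59067529 0.00364844]
origin [0.59388403 0.00307213]
0.0 [554.8 106.2 170.2]
0.1 [551.1 107.4 160.5]
0.2 [547.4 107.5 150.6]
0.3 [543.7 106.6 140.9]
0.4 [540.  104.6 131.2]
0.5 [536.4 101.6 121.9]
0.6 [532.8  97.7 112.8]
0.7 [529.4  92.8 104.2]
0.8 [526.2  86.9  96.1]
0.9 [523.1  80.3  88.6]
1.0 [520.3  72.8  81.7]
1.1 [517.7  64.7  75.6]
```

Call:
play_rows(
  rows=[
    [[-45,-23,0],[0,0,0],0],
    [[-45,-23,0],[0,0,0],0],
    [[-45,-23,0],[0,0,0],0],
    [[-45,-23,0],[0,0,0],0],
    [[0,0,25],[0,0,0],0],
    [[0,0,25],[0,0,0],0],
    [[0,0,11],[0,0,0],0],
    [[0,0,0],[0,0,0],0],
    [[0,0,0],[0,0,0],0],
    [[0,0,0],[0,0,0],0],
  ],
)

```text
t: 16.8
tool_pos: [0.553, 0.1069, 0.2017]
tcp_rot: [[-0.088, 0.996, 0.002], [0.996, 0.088, -0.0], [-0.0, 0.002, -1.0]]
force: [-1.9, 0.1, 0.1]
grip_width: 0.0
grip_force: 0.0
```

Run:
```python
from geo import *
o=ctrl.get_obs();R=o["tcp_rot"];p=np.array(o["tool_pos"]);print(p)
for th in (0.,.3,.5,.7,.9,1.1):
    print(th,(R.T@(toe(th,.036,-.035)+[0,0,.009]-p)*1000).round(1))
```

```text
[0.55295455 0.10687551 0.20173649]
0.0 [-0.8  1.7 22.5]
0.3 [ 0.5 -9.3 51.9]
0.5 [ -3.7 -17.1  70.9]
0.7 [-11.9 -24.8  88.5]
0.9 [-23.8 -32.3 104.1]
1.1 [-38.8 -39.1 117.1]
```

Call:
play_rows(
  rows=[
    [[0,1,11],[0,0,0],0],
    [[0,0,11],[0,0,0],0],
    [[0,-4,10],[0,0,0],0],
    [[0,-4,10],[0,0,0],0],
    [[0,-3,10],[0,0,0],0],
    [[-2,-4,10],[0,0,0],0],
    [[-2,-4,9],[0,0,0],0],
    [[0,0,0],[0,0,0],0],
    [[0,0,0],[0,0,0],0],
    [[0,0,0],[0,0,0],0],
  ],
)

```text
t: 18.05
tool_pos: [0.535, 0.101, 0.1302]
tcp_rot: [[-0.088, 0.996, 0.001], [0.996, 0.088, -0.0], [-0.0, 0.001, -1.0]]
force: [-0.6, 0.5, -0.0]
grip_width: 0.001
grip_force: 0.2
```

Run:
```python
from geo import *
o=ctrl.get_obs();R=o["tcp_rot"];p=np.array(o["tool_pos"]);print(p,o["force"])
for n in ["top","scene"]:
    im=ctrl.capture(n); cv2.imwrite(f"pics/{n}7.png",im)
    for l in ["toe"]:
      for d in ctrl.spot_point(l,n)[:2]: print(n,l,round(d["score"],2),w(n,d["xyz"]).round(4))
print(toe(.5,.04,-.035))
for th in (.5,.7,.9,1.1): print(th,(R.T@(toe(th,.036,-.035)+[0,0,.009]-p)*1000).round(1))
```

```text
[0.53502255 0.10101765 0.13016536] [-0.63665024  0.54151633 -0.03316403]
scene toe 0.69 [0.5352 0.1014 0.1219]
[0.53265707 0.10177243 0.12326242]
0.5 [ 0.5  1.4 -0.7]
0.7 [-7.7 -6.3 17. ]
0.9 [-19.6 -13.7  32.6]
1.1 [-34.6 -20.5  45.6]
```

Call:
play_rows(
  rows=[
    [[-4,-3,8.5],[0,0,0],0],
    [[-4,-3,8.5],[0,0,0],0],
    [[-6,-4,8],[0,0,0],0],
    [[-6,-4,8],[0,0,0],0],
    [[-7,-3,7],[0,0,0],0],
    [[-8,-4,6],[0,0,0],0],
    [[0,0,0],[0,0,0],0],
    [[0,0,0],[0,0,0],0],
    [[0,0,0],[0,0,0],0],
    [[0,0,0],[0,0,0],0],
  ],
)

```text
t: 19.5
tool_pos: [0.5171, 0.0645, 0.0841]
tcp_rot: [[-0.088, 0.996, 0.001], [0.996, 0.088, -0.0], [-0.0, 0.001, -1.0]]
force: [0.7, -0.2, -0.0]
grip_width: -0.0
grip_force: 0.0
```

Run:
```python
from geo import *
o=ctrl.get_obs();R=o["tcp_rot"];p=np.array(o["tool_pos"]);print(p,o["force"])
for n in ["top","scene"]:
    im=ctrl.capture(n); cv2.imwrite(f"pics/{n}8.png",im)
    for l in ["toe","bar_mid"]:
      for d in ctrl.spot_point(l,n)[:2]: print(n,l,round(d["score"],2),w(n,d["xyz"]).round(4))
print(toe(1.9,.04,-.035))
s=cv2.imread("pics/scene8.png"); u,v=px("scene",[.56,.03,.12]).astype(int)
cv2.imwrite("pics/c8.png",cv2.resize(s[v-60:v+60,u-60:u+60],(500,500),interpolation=cv2.INTER_CUBIC))
```

```text
[0.51710809 0.06453539 0.08405825] [ 0.66736279 -0.17936793 -0.00739737]
top toe 0.59 [ 0.5017 -0.011   0.0615]
top bar_mid 0.64 [ 0.6867 -0.0042  0.2665]
scene toe 0.59 [ 0.5051 -0.0139  0.0577]
scene toe 0.5 [0.5397 0.2802 0.014 ]
scene bar_mid 0.6 [6.899e-01 5.000e-04 2.604e-01]
scene bar_mid 0.55 [0.5409 0.2802 0.0078]
[ 0.5048521  -0.01467588  0.06026322]
```

View pics/c8.png

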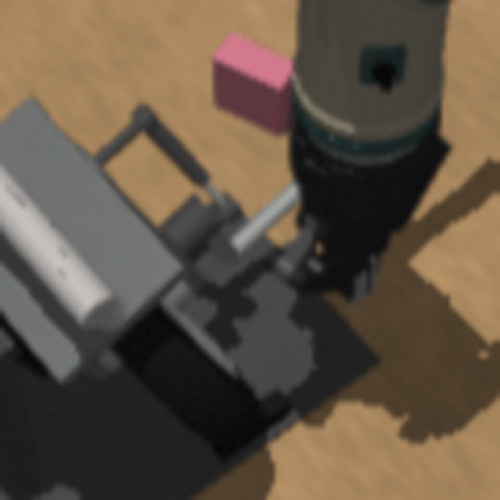

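Call:
play_rows(
  rows=[
    [[0,0,-50],[0,0,0],0],
    [[0,0,-60],[0,0,0],0],
    [[0,0,-60],[0,0,0],0],
    [[0,0,-60],[0,0,0],0.7],
    [[0,0,-55],[0,0,0],0.7],
    [[-20,41,0],[0,0,0],0.7],
    [[-20,41,0],[0,0,0],0.7],
    [[-21,41,0],[0,0,0],0.7],
    [[-21,41,0],[0,0,0.06],0.7],
    [[0,0,0],[0,0,0.06],0.7],
  ],
)

```text
t: 21.05
tool_pos: [0.6902, -0.0046, 0.3656]
tcp_rot: [[0.036, 0.999, -0.003], [0.999, -0.036, -0.001], [-0.001, -0.003, -1.0]]
force: [-0.6, 0.6, -0.1]
grip_width: 0.697
grip_force: 0.0
```

Call:
play_rows(
  rows=[
    [[0,0,20],[0,0,0],0.7],
    [[0,0,0],[0,0,0],0.7],
    [[0,0,0],[0,0,0],0.7],
    [[0,0,0],[0,0,0],0.7],
    [[0,0,0],[0,0,0],0.7],
    [[0,0,0],[0,0,0],0.7],
    [[0,0,0],[0,0,0],0.7],
    [[0,0,0],[0,0,0],0.7],
    [[0,0,0],[0,0,0],0.7],
    [[0,0,0],[0,0,0],0.7],
  ],
)

```text
t: 22.3
tool_pos: [0.6874, -0.0029, 0.3488]
tcp_rot: [[0.032, 0.999, -0.0], [0.999, -0.032, -0.0], [-0.0, -0.0, -1.0]]
force: [0.6, -0.3, -0.8]
grip_width: 0.697
grip_force: 0.0
```

Run:
```python
from geo import *
o=ctrl.get_obs();print(o["t"],o["tool_pos"],o["grip_width"])
T=np.array(ctrl.calibration("wrist")["cam_to_world"]);im=ctrl.capture("wrist"); cv2.imwrite("pics/w9.png",im);np.save("T9.npy",T)
for d in ctrl.spot_point("bar_mid","wrist")[:2]: print(round(d["score"],2),(T@np.r_[d["xyz"],1])[:3].round(4))
B=frm([0,0,.272],-.035); u=px("wrist",B,T); print(B,u)
for s in (-.06,.06):
    E=frm([0,s,.272],-.035); print(px("wrist",E,T)); 
for x in (-.011,.011): print(px("wrist",frm([x,0,.272],-.035),T))
cv2.imwrite("pics/w9c.png",cv2.resize(im,(800,500)))
go(B-[0,0,.019],down(-2))
```

```text
22.3 [ 0.6874413  -0.00286603  0.34880942] 0.6969386903875964
0.69 [ 0.6871 -0.0042  0.2712]
[ 0.68775991 -0.00235297  0.26656394] [318.15046507 205.52173224]
[317.85314594 273.39025394]
[318.49968753 125.8053247 ]
[304.53252182 207.22961373]
[331.35766674 203.86536352]
t 22.4 shift tool mm (start frame) [  0.5   0.3 101.3] (end frame) [  0.5   0.3 101.3] turn [-0.      0.0004  0.0029]
```

View pics/w9c.png

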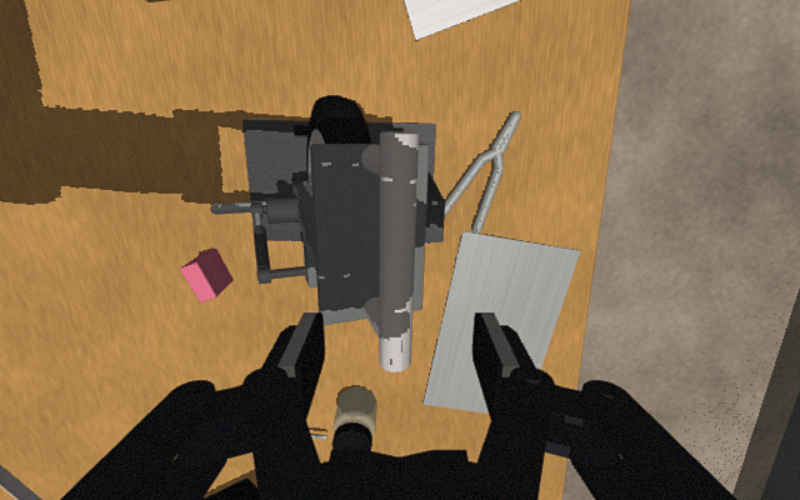

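Call:
play_rows(
  rows=[
    [[0,0,30],[0,0,0],0.7],
    [[0,0,30],[0,0,0],0.7],
    [[0,0,25],[0,0,0],0.7],
    [[0,0,16],[0,0,0],0.7],
    [[0,0,0],[0,0,0],0.7],
    [[0,0,0],[0,0,0],0],
    [[0,0,0],[0,0,0],0],
    [[0,0,0],[0,0,0],0],
    [[0,0,0],[0,0,0],0],
    [[0,0,0],[0,0,0],0],
  ],
)

```text
t: 23.65
tool_pos: [0.6864, -0.0029, 0.2495]
tcp_rot: [[0.033, 0.999, -0.001], [0.999, -0.033, -0.001], [-0.001, -0.001, -1.0]]
force: [-4.4, 0.4, 5.9]
grip_width: 0.236
grip_force: 58.7
```

Run:
```python
from geo import *
o=ctrl.get_obs();p=np.array(o["tool_pos"]);R=o["tcp_rot"];print(p,o["force"],o["grip_width"],o["grip_force"])
ax=np.array([-np.sin(-.035),np.cos(-.035),0]); O=np.array([C[0],C[1],.012])
for a in (-.018,-.036,-.36):
    Q=Ro.from_rotvec(ax*a).as_matrix(); p2=O+Q@(p-O); print(a,(R.T@(p2-p)*1000).round(2),Ro.from_matrix(R.T@Q@R).as_rotvec().round(4),p2.round(4))
```

```text
[ 0.68637196 -0.00289344  0.24951986] [-4.38886663  0.36212978  5.86627986] 0.23592684232593414 58.72531056404114
-0.018 [ 0.01 -4.29 -1.66] [-0.018 -0.     0.   ] [ 0.6821 -0.0027  0.2512]
-0.036 [ 0.02 -8.61 -3.24] [-0.036  -0.0001  0.    ] [ 0.6778 -0.0026  0.2528]
-0.36 [  0.21 -89.74 -17.98] [-3.6e-01 -9.0e-04  2.0e-04] [5.967e-01 2.000e-04 2.676e-01]
```

Call:
play_rows(
  rows=[
    [[0,-4.3,-1.65],[-0.018,0,0],0],
    [[0,-4.3,-1.65],[-0.018,0,0],0],
    [[0,-4.3,-1.65],[-0.018,0,0],0],
    [[0,-4.3,-1.65],[-0.018,0,0],0],
    [[0,-4.3,-1.65],[-0.018,0,0],0],
    [[0,-4.3,-1.65],[-0.018,0,0],0],
    [[0,-4.3,-1.65],[-0.018,0,0],0],
    [[0,-4.3,-1.65],[-0.018,0,0],0],
    [[0,-4.3,-1.65],[-0.018,0,0],0],
    [[0,-4.3,-1.65],[-0.018,0,0],0],
  ],
)

```text
t: 24.9
tool_pos: [0.644, -0.0007, 0.2625]
tcp_rot: [[0.032, 0.982, 0.184], [0.999, -0.032, -0.005], [0.001, 0.184, -0.983]]
force: [0.8, 2.9, 6.3]
grip_width: 0.236
grip_force: 59.9
```

Forces are low; continue the arc.

Call:
play_rows(
  rows=[
    [[0,-4.3,-1.65],[-0.018,0,0],0],
    [[0,-4.3,-1.65],[-0.018,0,0],0],
    [[0,-4.3,-1.65],[-0.018,0,0],0],
    [[0,-4.3,-1.65],[-0.018,0,0],0],
    [[0,-4.3,-1.65],[-0.018,0,0],0],
    [[0,-4.3,-1.65],[-0.018,0,0],0],
    [[0,-4.3,-1.65],[-0.018,0,0],0],
    [[0,-4.3,-1.65],[-0.018,0,0],0],
    [[0,-4.3,-1.65],[-0.018,0,0],0],
    [[0,-4.3,-1.65],[-0.018,0,0],0],
  ],
)

```text
t: 26.15
tool_pos: [0.5981, 0.0018, 0.268]
tcp_rot: [[0.031, 0.933, 0.357], [1.0, -0.03, -0.009], [0.003, 0.357, -0.934]]
force: [-1.7, 5.4, 10.2]
grip_width: 0.237
grip_force: 60.0
```

Call:
play_rows(
  rows=[
    [[0,0,0],[0,0,0],0],
    [[0,0,0],[0,0,0],0],
    [[0,0,0],[0,0,0],0],
    [[0,0,0],[0,0,0],0],
    [[0,0,0],[0,0,0],0],
    [[0,0,0],[0,0,0],0],
    [[0,0,0],[0,0,0],0],
    [[0,0,0],[0,0,0],0],
    [[0,0,0],[0,0,0],0],
    [[0,0,0],[0,0,0],0],
  ],
)

```text
t: 27.4
tool_pos: [0.5982, 0.0018, 0.268]
tcp_rot: [[0.032, 0.934, 0.357], [0.999, -0.031, -0.009], [0.003, 0.357, -0.934]]
force: [-1.2, 5.2, 10.0]
grip_width: 0.233
grip_force: 60.1
```

Run:
```python
from geo import *
o=ctrl.get_obs();p=np.array(o["tool_pos"]);R=np.array(o["tcp_rot"]);print(o["t"],p,o["force"],o["grip_width"],o["grip_force"],"grasp",p-.019*R[:,2])
print("model bar upright",frm([0,0,.272],-.035,0)," toe",)
for n in ["top","scene"]:
    im=ctrl.capture(n)
    for l in ["bar_mid","hub","toe","kick_pivot","block","jar","screwdriver","narrow_block"]:
      for d in ctrl.spot_point(l,n)[:2]: print(n,l,round(d["score"],2),w(n,d["xyz"]).round(4))
psi=-.035;C2=C
f=.15-1.9;print(frm([-.098,.105*np.cos(f),.118+.105*np.sin(f)],psi,0),frm([0,0,.1],psi,0))
```

```text
27.4 [0.59816024 0.00175512 0.26797751] [-1.16019734  5.15282541  9.99197126] 0.2334984165312595 60.1139634847641 grasp [0.5913836  0.00192073 0.28572715]
model bar upright [0.592 0.001 0.284]  toe
top bar_mid 0.57 [0.592  0.0015 0.2849]
top kick_pivot 0.73 [0.5402 0.2834 0.0105]
top block 0.7 [0.6286 0.292  0.0117]
top block 0.5 [ 0.4404 -0.1048  0.0006]
top jar 0.98 [ 0.619  -0.3387  0.0023]
top screwdriver 0.82 [ 0.4679 -0.3652 -0.0009]
top narrow_block 0.68 [0.6269 0.2881 0.0139]
top narrow_block 0.59 [0.5414 0.2839 0.012 ]
scene bar_mid 0.91 [0.5918 0.0025 0.2787]
scene hub 0.93 [0.5906 0.0041 0.1051]
scene toe 0.4 [ 0.4956 -0.0134  0.0231]
scene kick_pivot 0.78 [0.538  0.0085 0.1261]
scene kick_pivot 0.31 [ 0.4646 -0.3684  0.0009]
scene block 0.66 [0.6231 0.2947 0.0116]
scene block 0.65 [ 0.4381 -0.1085  0.002 ]
scene jar 0.73 [ 0.6131 -0.3301 -0.0054]
scene screwdriver 0.66 [ 0.4657 -0.3677 -0.0026]
scene screwdriver 0.65 [0.5907 0.0024 0.101 ]
scene narrow_block 0.84 [0.5388 0.2821 0.0077]
[ 0.4934051  -0.01427507  0.02668148] [0.592 0.001 0.112]
```

Upright (bar at x 0.592 over the axis, lean ≈ 0), kickstand down, block in its slot, everything else in place.

```bash
python3 -c "
from rig import ctrl
print(ctrl.sign_off())"
```

```text
the job is handed in; nothing more can be done
None
```

I handed the job in at about 27 s. The block is fully down in its own slot and the kickstand is snapped down. The frame stands upright, held by its top bar at about 60 N. The sign-off gave no verdict, so these are from my last measurements.

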